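Click a lamp stem into its foot

ROBOT

A 6-joint arm with a two-finger parallel gripper is mounted at the origin on the work surface. World frame = base frame: x ahead of the robot, y to its left, z up, the work surface at z = 0. Lengths are in mm, angles in rad, forces in N, time in s.
With the tool pointing down it reaches from about 325 to 775 mm from the base axis. Payload 5.5 kg.
Tool frame: the origin (TCP) lies at the very end of the fingers, on their centre line; the grasp point (between the pads) lies 19 mm behind it (env.grip_depth is the distance from the TCP to the grasp point, in mm); z points along the fingers, y is the line along which they close (so a half turn about z gives the same grasp; the last joint's range is limited). The gripper opens to 88 mm and grips with 3 to 60 N. Pads are 20 mm wide; open, the fingers measure 115 mm over their backs; the gripper's body (75 mm by 178 mm) begins 61 mm behind the grasp point.
Start: joints at [1.075, 0.091, 1.231, -0, 1.82, -0.057], TCP at [254.918, 543.169, 222.631] pointing down, gripper open.
Joint ranges: [-2.87, 2.87], [-0.86, 2.18], [0.17, 2.46], [-1.51, 4.65], [0.06, 2.69], [-2.65, 2.65]. Speed limits (rad/s): [2.57, 2.57, 3.01, 3.14, 3.14, 3.14].

INTERFACE

Orientations are given as a rotation vector (axis times angle).
In Python, from cell import env, eyes gives the robot as it stands. The module is installed in compiled form; this text tells all that it offers.
- The arm moves only by the tool play_rows, never from a script. Its argument "moves" is a list of rows, each an object with "travel": the shift along the tool's x, y, z scaled (see below), a list of three; "dr": the turn, a rotation vector about the tool's x, y, z scaled (see below), a list of three. In form: [{"travel": [x, y, z], "dr": [wx, wy, wz]}, ...]. A call has 1 to 20 rows; each row is the pose to reach, as a shift and turn from the pose commanded when the call began, along the tool's axes at that moment; what a row does not reach only later rows make up. The controller multiplies each number of a shift by 0.15 m and each number of a turn by 45 degrees. A row lasts 1/12 s, in which the tool goes at most 41.7 mm and 7.16 degrees, less where a joint would pass 70% of its speed; a pose out of reach is approached as far as the arm can. A call with a number of a shift or a turn outside -1 to 1 is refused whole. A call with a gripper value outside its range is refused whole. "hand" is the opening in per cent of the stroke, from 0 (shut) to 100 (fully open), set as the call begins (left out, the last holds). The fingers move at their own pace and stop on an object; "force" is the grip in N (left out, the last holds). Time passes only in rows, so rows that repeat a pose let the fingers close. It gives the time, the measured TCP pose, the force, the opening and the grip force at its end, in the units of the state.
- env.state(): the state, without advancing time (a new reading comes with each control period).
- eyes.camera(name): name is "side" or "top"; returns a dict with "color" (400x640x3 uint8, blue, green, red), "fov_y" (degrees; the focal length in pixels is half the picture's height over the tangent of half this angle, whatever the lens; pixels are square), "cx", "cy" (the principal point, pixels), "k1" (the pictures are not rectified: a ray, as slopes to the right and down, at radius r is drawn at 1 + k1 r^2 times it, then the intrinsics apply), "xyz" and "attitude" of the camera in the world. Camera axes: x right, y down, z forward; pixel columns grow to the right and rows downward; lengths in mm; the calibration is good to about 2 mm. A picture is of the moment at which its call begins. There is no depth.
- env.hand_in(): hands the job in; it is judged then, once.
The state is a dict: "clock": time; "qpos": joint angles; "qd": joint speeds; "tau": joint torques, N m; "eef_pos": TCP position; "ee_rot": TCP orientation; "ft_force": force on the tool from outside, world axes, zero at the start; "torque": the same for the moment, N m; "opening": finger opening in mm; "grasp_force": force on a finger pad.
Only numpy, scipy, OpenCV 4.12 (cv2) and the standard library are available. Lean on these libraries where they do the work, as an engineer would, in place of code of your own. Each camera call takes 0.05 s, during which the arm holds its last target. There are 200 camera calls.

TASK

Take the aluminium lamp stem with the red spring button out of the wooden stand, squeeze the button flush so that its lower end enters the mouth of the brass lamp foot, button towards the side with the latch hole, and let go of it there; then press the stem down gently, without forcing it, until it is fully home and the button pops out through the hole. Let go, and leave the other things where they are.

Things in the scene. Friction and masses are not known exactly. Their poses are not given: they have to be found in the camera images.
- stem_mid (a point): Centre of the aluminium lamp stem: a square bar 22 x 22, 86 high overall, 0.13 kg, upright in one of two pockets (70 apart, 25 square, 22 deep) of a fixed wooden stand 75 x 150 x 34 high. z is up, +x the side with the red button. The lowest 7 taper to a 15 round tip. The topmost 18 are a white round cap with a flat top, 43 above this point, that may be pushed on.
- stem_latch (a point): Centre of the red button's footprint on the stem's +x face (11 from the stem's axis, 3 below stem_mid); x points outward. The button is 12 wide, 24 high and stands 7 proud. Its lower end is square: it slips in only if held flush. Squeeze the stem across x with the fingertips over the button's upper half only: that presses it flush and leaves the lower half free below them.
- stem_button (a joint): How far the red button is pressed in: 0 fully out, 0.007 flush with the stem's face, 0.008 at most. Its spring pushes out with 2 N at 0 and 5 N when flush. The hole that it must pop through is 16 wide, 29 high, centred 26 below the rim. Once its lower end is inside the mouth the wall holds it in and friction keeps the stem there when let go; about 3 to 8 N push it on. The bore is 66 deep: home, the stem stands on its floor, its top 20 above the rim.
- foot_axis (a point): On the lamp foot's axis, at the table; z up, +x the side with the latch hole. A fixed dark round base, 120 across, holds an upright brass square tube, 31 outside, 24.6 inside, open at the top. Its rim is 92 to 116 above the table: this is set anew each time, stays put, and is not measured (feel for it with the fingertips). Forcing the stem with over 40 N harms the foot.
- mug: White ceramic mug, a bystander to be left alone. Origin at its underside.
- jar: Glass jar with a brass cap, a bystander to be left alone. Origin at its underside.
- tin: Flat round metal tin, 60 across and 22 high, a bystander to be left alone. Origin at its underside.
- plate: Shallow round wooden plate, a bystander to be left alone. Origin at its underside.
- dish: Black bowl, a bystander to be left alone. Origin at its underside.
- brush: Paste brush lying down, a bystander to be left alone. Origin at its underside.
- spatula: Spatula lying down, a bystander to be left alone. Origin at its underside.
- spare: Plain copper-coloured square stem without a button, 22 square and 62 high, standing in the stand's other pocket, a bystander to be left alone. Origin at its underside.
Mind the look-alikes: they are no part of the job. Leave any black look-alike of the part that bears stem_mid alone.

How it is judged (in metres and radians):
On the way, in this order (a step that is already met when the one before it is completed fails the run):
1. The stem is lifted out of the stand, upright (height (world z) of stem_mid above 0.085 m and angle between stem_mid's own z axis and vertical below 0.3 rad and not (horizontal distance between stem_mid and foot_axis below 0.03 m)), for 0.1 s.
2. The button's lower end is in the mouth of the foot, whose wall alone keeps the button pressed in, the fingers being off the stem (horizontal distance between stem_mid and foot_axis below 0.004 m and value of joint stem_button above 0.0035 m and contact force between the fingers and stem below 0.2 N), for 0.1 s.
At the end, for the whole second after the job is handed in: The stem stands in the foot, released and at rest, upright within 0.12 rad, its centre within 4 mm of the foot's axis and 66 to 98 mm above the table (so inside the bore, whatever the rim's height), with the button out through the latch hole (pressed in less than 2 mm) (horizontal distance between stem_mid and foot_axis below 0.004 m and height (world z) of stem_mid between 0.066 and 0.098 m and value of joint stem_button below 0.002 m and angle between stem_mid's own z axis and vertical below 0.12 rad and linear speed of stem below 0.01 m/s); the robot touches nothing.
It fails at once if The stem is forced against the foot with more than 40 N (contact force between stem and foot above 40 N).
It fails at once if A bystander is pushed more than 30 mm away (distance of any of mug, jar, tin, plate, dish, brush, spatula, spare from where it was at the start of the episode above 0.03 m).
It also fails if it takes over 51 s, if anything falls off the work surface, if the arm or the gripper's body presses on something with over 40 N, if the wrist force passes 120 N, or if a joint passes its speed limit or range.

## Working session

There is one attempt and no reset: what is moved stays moved. The work goes in short steps, Python scripts to look and compute and a tool call to move; the robot and the scene stay as the last step left them, time stands still between calls to the robot, and variables do not carry over. Pictures are saved under pics/ and viewed, at most 10 in all, crops included, and the job is handed in when it is done.

Besides the shell and the picture viewer there is one more tool, called as a command line: name --argument value ..., lists and objects as JSON in quotes. play_rows: Moves the arm, as the interface text tells. Its arguments: {"type":"object","properties":{"moves":{"type":"array","items":{"type":"object","properties":{"travel":{"type":"array","items":{"type":"number","minimum":-1,"maximum":1}},"dr":{"type":"array","items":{"type":"number","minimum":-1,"maximum":1}}}}},"hand":{"type":"number"},"force":{"type":"number"}},"required":["moves"]}

```bash
mkdir -p pics; cat > h.py <<'E'
import numpy as np,cv2
from scipy.spatial.transform import Rotation as R
from cell import env,eyes
def cam(n):
    c=eyes.camera(n); c['f']=200/np.tan(np.radians(c['fov_y'])/2); return c
def Rc(c):
    a=np.array(c['attitude'],float)
    return a if a.shape==(3,3) else R.from_rotvec(a).as_matrix()
def ray(c,u,v):
    K=np.array([[c['f'],0,c['cx']],[0,c['f'],c['cy']],[0,0,1]])
    s=cv2.undistortPoints(np.array([[[u,v]]],float),K,np.array([c['k1'],0,0,0.]))[0,0] if True else 0
    return np.array(c['xyz'],float),Rc(c)@np.array([s[0],s[1],1])
def plane(c,u,v,z):
    o,d=ray(c,u,v); return o+d*(z-o[2])/d[2]
def proj(c,p):
    q=Rc(c).T@(np.array(p,float)-c['xyz']); s=q[:2]/q[2]; s=s*(1+c['k1']*(s@s)); return s*c['f']+[c['cx'],c['cy']]
E
python3 - <<'E'
from h import *
print(env.state())
for n in('side','top'):
    c=cam(n); cv2.imwrite(f'pics/{n}0.png',c['color']); print({k:v for k,v in c.items() if k!='color'})
E
```

```text
{'clock': 0.0, 'qpos': array([ 1.07530309e+00,  9.18761480e-02,  1.23188728e+00,  6.12881800e-06,
        1.81980992e+00, -5.67243707e-02]), 'qd': array([-0.00193954,  0.00146516, -0.002193  , -0.0004201 ,  0.00275909,
       -0.00217136]), 'tau': array([ 1.03602812e-03, -4.46455336e+01, -4.06449437e+01,  6.97836746e-02,
        2.92716402e-02, -1.42362192e-04]), 'eef_pos': array([254.76412765, 542.89270363, 221.49575495]), 'ee_rot': array([-6.83579822e-01, -3.06576023e+00,  2.99035539e-03]), 'ft_force': array([ 0.30402103,  0.07159881, -1.00349927]), 'torque': array([-0.04152553, -0.00225052, -0.0060254 ]), 'grasp_force': 0.0, 'opening': 87.75520082499594}
{'fov_y': 49.69826568014203, 'cx': 314.71024566883074, 'cy': 200.92784995070906, 'k1': -0.10520619622230266, 'xyz': array([256.91540952, 630.38002088, 892.41362324]), 'attitude': array([-0.62030783,  2.72333678, -1.00827229]), 'f': np.float64(431.8666652508807)}
{'fov_y': 43.29353095776607, 'cx': 323.5259836497453, 'cy': 202.68689762333395, 'k1': -0.12358532541730813, 'xyz': array([ 238.35268454,  -17.01083389, 1657.5803239 ]), 'attitude': array([-2.11911181,  2.09825533, -0.23410446]), 'f': np.float64(503.9402149254003)}
```

View pics/side0.png

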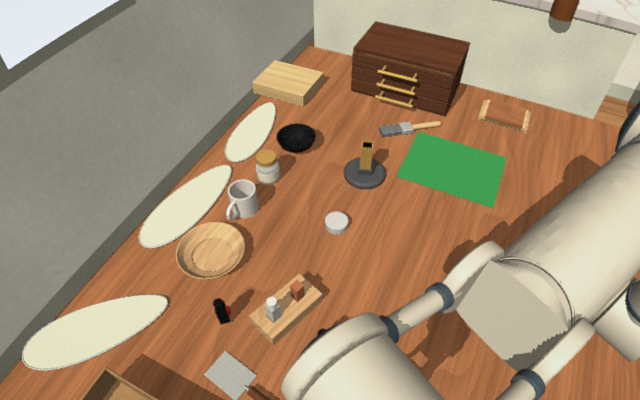

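View pics/top0.png

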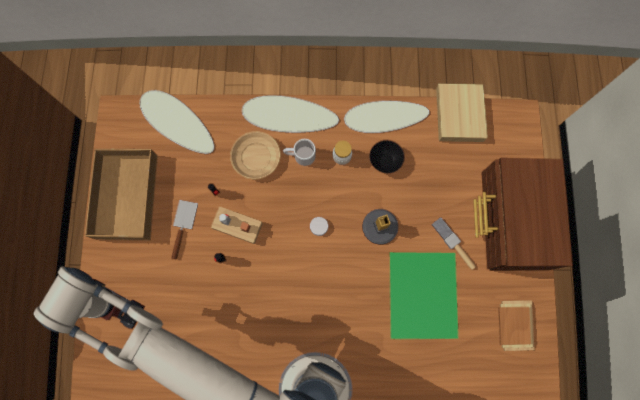

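The side view shows the stem at about (272,308) in the stand and the foot tube at (366,155). In the top view they are at (224,218) and (382,224). I'll enlarge both.

```bash
python3 - <<'E'
import cv2,numpy as np
s=cv2.imread('pics/side0.png');t=cv2.imread('pics/top0.png')
def z(i,x,y,w,h,k): return cv2.resize(i[y:y+h,x:x+w],(w*k,h*k),interpolation=cv2.INTER_CUBIC)
a=np.hstack([z(s,245,270,80,60,5)[:300,:400],z(s,335,130,80,60,5)]);b=np.hstack([z(t,200,195,80,60,5),z(t,345,195,80,60,5)])
cv2.imwrite('pics/z0.png',np.vstack([a,b]))
E
```

```text
(no output)
```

View pics/z0.png

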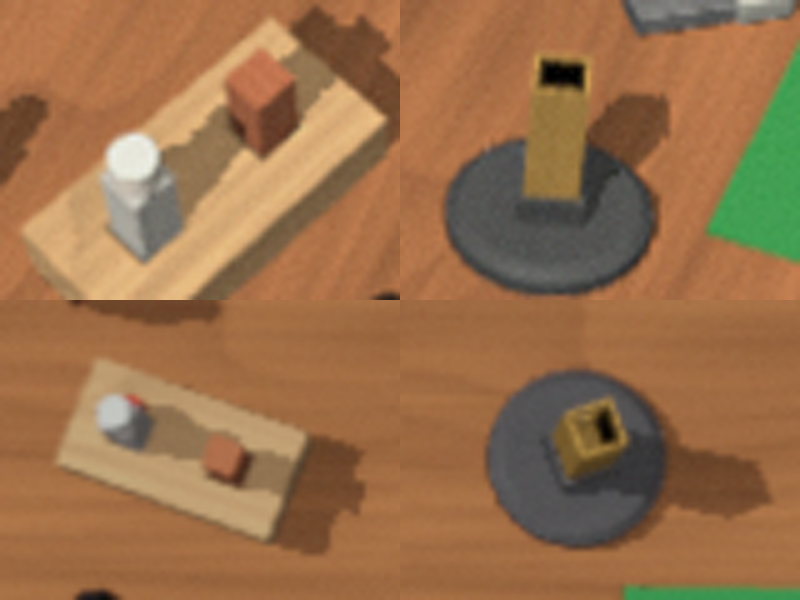

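The crops show a white cap at side (271.8,301.6) and top (223.6,218). A red button tip sits to the cap's upper right in the top view. The tube mouth is at side (447.5,144.5) in full-picture terms and top (466,219), with no hole on the faces I can see. Next I'll turn these into positions.

```bash
cat >> h.py <<'E'
def tri(a,b):
    (o1,d1),(o2,d2)=a,b; d1=d1/np.linalg.norm(d1);d2=d2/np.linalg.norm(d2)
    A=np.stack([d1,-d2],1); t=np.linalg.lstsq(A,o2-o1,rcond=None)[0]
    p,q=o1+d1*t[0],o2+d2*t[1]; return (p+q)/2,np.linalg.norm(p-q)
def cont(m,near):
    cs=cv2.findContours(m.astype(np.uint8),cv2.RETR_EXTERNAL,cv2.CHAIN_APPROX_NONE)[0]
    cs=[k for k in cs if len(k)>=5]
    return min(cs,key=lambda k:np.linalg.norm(k[:,0].mean(0)-near))
E
python3 - <<'E'
from h import *
np.set_printoptions(precision=1,suppress=True)
s=cam('side');t=cam('top')
# cap in zoomed picture
print('captop tri',tri(ray(s,245+134/5-.4,270+156/5-.4),ray(t,200+118/5-.4,195+112/5-.4)))
print('mouth tri',tri(ray(s,335+163/5-.4,130+73/5-.4),ray(t,345+(603-400)/5-.4,195+(424-300)/5-.4)))
# base discs
for n,c,nr in(('s',s,(365,172)),('t',t,(380,227))):
    h=cv2.cvtColor(c['color'],cv2.COLOR_BGR2HSV).astype(int)
    m=(h[...,1]<70)&(h[...,2]<110); m=cv2.morphologyEx(m.astype(np.uint8),cv2.MORPH_CLOSE,np.ones((3,3)))
    k=cont(m,nr); e=cv2.fitEllipse(cv2.convexHull(k)); print(n,'base',e,[plane(c,*e[0],z) for z in(0,12)])
    # wood stand
    pts=[]
# stand corners in zoom, top face z=34
for n,c,off,P in(('s',s,(245,270),[(22,230),(272,18),(387,118),(190,300)]),('t',t,(200,135),[(97,358),(308,433),(270,541),(55,464)])):
    Q=[plane(c,off[0]+u/5-.4,off[1]+v/5-.4,34) for u,v in P]; print(n,'stand',np.array(Q))
# mouth rim corners at z=rim
for z in(92,104,116):
  for n,c,off,P in(('s',s,(335,130),[(535,56),(592,58),(588,90),(530,88)]),('t',t,(345,135),[(555,412),(610,398),(628,436),(577,448)])):
    Q=np.array([plane(c,off[0]+(u-400)/5-.4,off[1]+v/5-.4,z) for u,v in P]); print(z,n,'rim',Q[:,:2].tolist(),Q.mean(0))
E
```

```text
captop tri (array([533.7, 296. ,  91.8]), np.float64(0.0871078805631919))
mouth tri (array([ 526.9, -215.8,  109.2]), np.float64(2.267008169232358))
s base ((364.3934326171875, 172.89694213867188), (30.697275161743164, 41.159217834472656), 94.6967544555664) [array([ 525.3, -214.4,    0. ]), array([ 521.7, -203. ,   12. ])]
t base ((379.83123779296875, 226.25253295898438), (34.334922790527344, 35.294307708740234), 118.35133361816406) [array([ 525.1, -211.2,    0. ]), array([ 523. , -209.8,   12. ])]
s stand [[579.8 324.2  34. ]
 [531.2 182.6  34. ]
 [461.2 206.6  34. ]
 [498.9 320.7  34. ]]
t stand [[580.7 323.4  34. ]
 [532.  181.4  34. ]
 [460.4 203.8  34. ]
 [509.3 347.5  34. ]]
92 s rim [[550.9834754326819, -240.8922061704012], [521.6052135954086, -252.8941330854883], [514.1568082001131, -227.12509025201155], [543.5900336754751, -215.04890417797662]] [ 532.6 -234.    92. ]
92 t rim [[538.7458344286779, -187.4122361027108], [548.1251718299884, -222.55588142746845], [523.7214891670405, -233.59041278495894], [515.7228993245253, -201.0784865544277]] [ 531.6 -211.2   92. ]
104 s rim [[546.574733891408, -227.82987636863822], [517.6369182582087, -239.651867412073], [510.3001812080636, -214.26916047421503], [539.2921364508268, -202.37402358360202]] [ 528.5 -221.   104. ]
104 t rim [[536.4433541639451, -186.10612820433067], [545.750799981606, -220.98040137522375], [521.5341688467622, -231.93035427048628], [513.5968873105949, -199.6676283580801]] [ 529.3 -209.7  104. ]
116 s rim [[542.1659923501339, -214.76754656687535], [513.6686229210086, -226.40960173865767], [506.44355421601387, -201.4132306964184], [534.9942392261785, -189.69914298922765]] [ 524.3 -208.1  116. ]
116 t rim [[534.140873899212, -184.80002030595054], [543.3764281332235, -219.40492132297905], [519.3468485264839, -230.27029575601364], [511.4708752966647, -198.2567701617325]] [ 527.1 -208.2  116. ]
```

```bash
python3 - <<'E'
from h import *
np.set_printoptions(precision=1,suppress=True)
s=cam('side');t=cam('top')
print('cap z98',plane(s,271.4,300.8,98),plane(t,223.2,217,98))
for n,c,nr in(('s',s,(271,300)),('t',t,(223,217))):
    h=cv2.cvtColor(c['color'],cv2.COLOR_BGR2HSV).astype(int); 
# spare top
print('spare z74',[plane(c,u,v,74) for c,u,v in((s,245+260/5-.4,270+74/5-.4),(t,200+226/5-.4,195+145/5-.4))])
h=cv2.cvtColor(t['color'],cv2.COLOR_BGR2HSV).astype(int)
red=((h[...,0]<8)|(h[...,0]>172))&(h[...,1]>140); red[:, :215]=0; red[:,235:]=0; red[:205]=0;red[225:]=0
v,u=np.nonzero(red); print('red',u.mean(),v.mean(),len(u),plane(t,u.mean(),v.mean(),60))
def z(i,x,y,w,hh,k): return cv2.resize(i[y:y+hh,x:x+w],(w*k,hh*k),interpolation=cv2.INTER_CUBIC)
f=lambda i:np.clip(255*(i/255.)**.5,0,255).astype(np.uint8)
n=lambda c,name:np.mean([eyes.camera(name)['color'].astype(float) for _ in range(4)],0)
cv2.imwrite('pics/z1.png',np.hstack([z(f(n(s,'side')),352,134,33,40,12),z(f(n(t,'top')),370,208,33,40,12)]))
E
```

```text
cap z98 [531.6 298.6  98. ] [532.5 294.8  98. ]
spare z74 [array([510.2, 230.6,  74. ]), array([516.3, 228.9,  74. ])]
red 226.5 214.5 2 [548. 292.  60.]
```

View pics/z1.png

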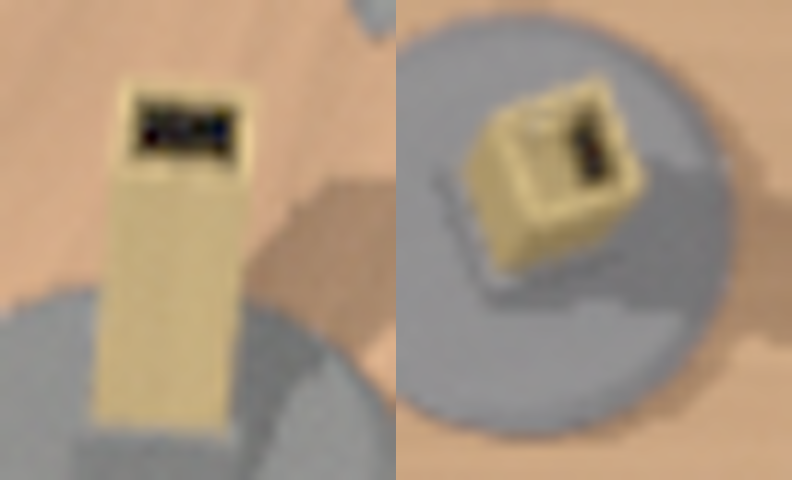

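The side crop shows the whole inner far wall black. The top crop shows a black strip only on the right inner wall, with brass at the left and top. I'll project the inner-wall points and compare pixel values.

```bash
python3 - <<'E'
from h import *
np.set_printoptions(precision=1,suppress=True,linewidth=200)
s=cam('side');t=cam('top')
rim=109;a=np.radians(19.5)
for n,c,C in(('side',s,(526.8,-215)),('top',t,(528,-209.5))):
    r=lambda x,y,z:proj(c,[C[0]+np.cos(a)*x-np.sin(a)*y,C[1]+np.sin(a)*x+np.cos(a)*y,z])
    print(n,'outer',np.array([r(15.5*i,15.5*j,rim) for i,j in((1,1),(1,-1),(-1,-1),(-1,1))]).tolist())
    print('inner',np.array([r(12.3*i,12.3*j,rim) for i,j in((1,1),(1,-1),(-1,-1),(-1,1))]).tolist())
    print('floor',np.array([r(12.3*i,12.3*j,rim-66) for i,j in((1,1),(1,-1),(-1,-1),(-1,1))]).tolist())
    print('hole at x+',np.array([r(12.3,j,rim-d) for j,d in((8,11.5),(-8,11.5),(-8,40.5),(8,40.5))]).tolist())
    print('hole at y-',np.array([r(j,-12.3,rim-d) for j,d in((8,11.5),(-8,11.5),(-8,40.5),(8,40.5))]).tolist())
g=s['color'][138:152,358:378].astype(int);print(g.sum(2)//3)
g=t['color'][212:230,375:393].astype(int);print(g.sum(2)//3); print(g[:,:,2]-g[:,:,0])
E
```

```text
side outer [[360.77598080168735, 147.76063331505298], [361.2508655649557, 140.15973831868055], [372.6114475461015, 140.91375878396008], [372.33955543122886, 148.54096991301506]]
inner [[362.0159467016524, 147.04303598503017], [362.3761920566606, 141.00933768993613], [371.4078197018762, 141.60979832618222], [371.17540273923055, 147.66006793486244]]
floor [[360.48857379854456, 164.61509979642182], [360.86050070703624, 158.58058331838163], [369.5315037989501, 159.17899495305414], [369.2762424746364, 165.2293603088196]]
hole at x+ [[361.80612467349897, 149.14166690688967], [362.041900343276, 145.21605324832433], [361.37015612755096, 153.0009513149226], [361.1309488696349, 156.92754967061074]]
hole at y- [[363.67042575181586, 144.27771311663344], [369.5025914151656, 144.668098563333], [368.70007540235633, 152.45182945360523], [362.9717451000798, 152.06198554789017]]
top outer [[376.91334666071054, 216.40032793499367], [386.1439527850351, 213.2510897198544], [389.59043464723777, 222.44237110261616], [380.3333006004595, 225.62118303970834]]
inner [[378.22050063139477, 217.02322614496572], [
[... 3486 characters left out ...]
46  7  2  2  1]
 [ 1  8 46 80 84 78 70 86 78 48 25 28 66 79 18  0  0 -1]
 [ 3 24 66 88 85 73 64 73 64 32 11 19 59 88 34  2  0  1]
 [ 8 47 72 84 95 80 68 73 68 43 10  7 43 69 51  8 -1  0]
 [21 64 71 77 92 90 79 76 77 56 17  1 24 66 84 25  0 -1]
 [31 69 74 74 89 98 82 78 79 69 33  9 29 61 90 51  8 -2]
 [16 64 71 75 83 99 89 79 79 78 57 54 62 72 93 47  6 -1]
 [ 7 50 69 72 79 93 94 81 87 90 89 91 86 74 62 22  1  0]
 [ 3 28 68 72 73 84 98 95 97 89 83 72 64 52 29  4  0  0]
 [ 0 13 64 72 74 76 82 82 74 64 60 52 45 27  4  0 -1 -1]
 [ 0  7 44 70 76 68 60 61 55 51 47 44 32  7  0 -1  0  0]
 [ 1  3 29 69 72 64 52 48 47 42 29 26 10  1 -1 -2  1 -1]
 [-3  1 14 62 62 51 41 28 22 12  6  5  1 -2 -2  0 -2  0]]
```

Only the far (−71°) inner wall shows the black latch plate. The two outer faces I can see have no hole, and the 19° inner wall is plain brass, so the hole must be at about −70.5°. The button faces about −19° with its axis near (532,297). Next I need a move helper.

```bash
cat > mv.py <<'E'
# plan: python3 mv.py plan x y z yawdeg ; done: python3 mv.py did tx ty tz rz  (numbers sent)
import sys,json,os,numpy as np
from scipy.spatial.transform import Rotation as R
F='cmd.json'
if os.path.exists(F): d=json.load(open(F)); p=np.array(d['p']);M=R.from_rotvec(d['r'])
else:
    p=np.array([254.918,543.169,222.631]); M=R.from_rotvec([-6.83579822e-01,-3.06576023,2.99035539e-03])
    y=M.as_matrix()[:,1]; a=np.arctan2(y[1],y[0]) # exact down
    Y=np.array([np.cos(a),np.sin(a),0]);Z=np.array([0,0,-1.]); M=R.from_matrix(np.stack([np.cross(Y,Z),Y,Z],1))
a=[float(v) for v in sys.argv[2:]]
yaw=lambda M:np.degrees(np.arctan2(*M.as_matrix()[[1,0],1]))
if sys.argv[1]=='did':
    p=p+M.apply(np.array(a[:3])*150); M=M*R.from_rotvec([0,0,np.radians(45*a[3])])
    json.dump({'p':p.tolist(),'r':M.as_rotvec().tolist()},open(F,'w'))
elif sys.argv[1]=='plan':
    dy=(a[3]-yaw(M)+90)%180-90
    print('travel',np.round(M.inv().apply(np.array(a[:3])-p)/150,4),'rz',round(-dy/45,4),'dyaw',dy)
print('cmd',p.round(2),'yaw',round(yaw(M),2))
E
python3 mv.py plan 532 297 170 -19; python3 mv.py plan 525.5 -210.5 170 -70.5
```

```text
travel [-2.3694 -0.7009  0.3509] rz 1.8636 dyaw -83.86048898731127
cmd [254.92 543.17 222.63] yaw 64.86
travel [-3.7675 -3.7822  0.3509] rz -0.992 dyaw 44.63951101268873
cmd [254.92 543.17 222.63] yaw 64.86
```

play_rows --moves '[{"travel": [-0.25,-0.08,0.02],"dr": [0,0,0.15]},{"travel": [-0.5,-0.15,0.04],"dr": [0,0,0.3]},{"travel": [-0.75,-0.22,0.06],"dr": [0,0,0.45]},{"travel": [-0.95,-0.28,0.1],"dr": [0,0,0.6]},{"travel": [-0.95,-0.28,0.1],"dr": [0,0,0.75]},{"travel": [-0.95,-0.28,0.1],"dr": [0,0,0.9]},{"travel": [-0.95,-0.28,0.1],"dr": [0,0,0.9]}]' --hand 100 --force 20

```text
clock: 1.38
eef_pos: [366.7, 444.0, 207.6]
ee_rot: [-1.71, -2.635, 0.0]
ft_force: [-0.3, -0.3, -0.1]
opening: 87.9
grasp_force: 0.0
```

```bash
python3 mv.py did -0.95 -0.28 0.1 0.9; python3 mv.py plan 532 297 170 -19
```

```text
cmd [366.08 444.61 207.63] yaw 24.36
travel [-1.3527  0.6018  0.2509] rz 0.9636 dyaw -43.36048898731126
cmd [366.08 444.61 207.63] yaw 24.36
```

play_rows --moves '[{"travel": [-0.25,0.1,0.04],"dr": [0,0,0.15]},{"travel": [-0.5,0.22,0.08],"dr": [0,0,0.3]},{"travel": [-0.75,0.33,0.1],"dr": [0,0,0.45]},{"travel": [-0.95,0.42,0.1],"dr": [0,0,0.6]},{"travel": [-0.95,0.42,0.1],"dr": [0,0,0.75]},{"travel": [-0.95,0.42,0.1],"dr": [0,0,0.9]},{"travel": [-0.95,0.42,0.1],"dr": [0,0,0.96]},{"travel": [-0.95,0.42,0.1],"dr": [0,0,0.96]}]'

```text
clock: 2.05
eef_pos: [482.3, 340.9, 192.7]
ee_rot: [-2.553, -1.83, -0.0]
ft_force: [-0.1, -0.7, -0.6]
opening: 87.7
grasp_force: 0.0
```

```bash
python3 mv.py did -0.95 0.42 0.1 0.96; python3 mv.py plan 532 297 125 -19
```

```text
cmd [482.25 340.78 192.63] yaw -18.84
travel [-0.1691  0.4082  0.4509] rz 0.0036 dyaw -0.16048898731125405
cmd [482.25 340.78 192.63] yaw -18.84
```

play_rows --moves '[{"travel": [-0.08,0.2,0.2],"dr": [0,0,0]},{"travel": [-0.17,0.408,0.35],"dr": [0,0,0]},{"travel": [-0.17,0.408,0.45],"dr": [0,0,0]},{"travel": [-0.17,0.408,0.45],"dr": [0,0,0]},{"travel": [-0.17,0.408,0.45],"dr": [0,0,0]}]'

```text
clock: 2.47
eef_pos: [531.2, 297.0, 124.3]
ee_rot: [-2.552, -1.831, 0.004]
ft_force: [0.1, -0.2, -0.4]
opening: 87.8
grasp_force: 0.0
```

```bash
python3 mv.py did -0.17 0.408 0.45 0; python3 - <<'E'
from h import *
s=cam('side');t=cam('top')
def z(i,x,y,w,hh,k): return cv2.resize(i[y:y+hh,x:x+w],(w*k,hh*k),interpolation=cv2.INTER_CUBIC)
cv2.imwrite('pics/a1.png',np.hstack([z(s['color'],225,240,100,100,4),z(t['color'],175,170,100,100,4)]))
E
```

```text
cmd [531.93 296.89 125.13] yaw -18.84
```

View pics/a1.png

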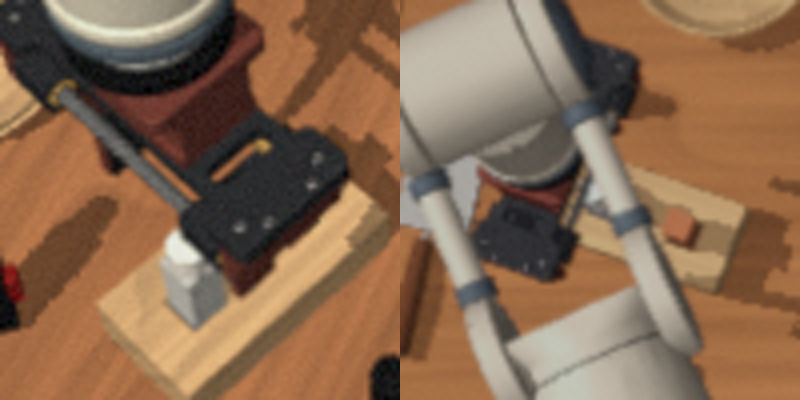

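The gripper straddles the stem: the cap is between the fingers at about (185,250) in the side crop. I'll descend to a TCP of about 54.

play_rows --moves '[{"travel": [0,0,0.15]},{"travel": [0,0,0.3]},{"travel": [0,0,0.4]},{"travel": [0,0,0.467]},{"travel": [0,0,0.467]},{"travel": [0,0,0.467]}]'

```text
validation failed for argument at $.mo...
```

play_rows --moves '[{"travel": [0,0,0]},{"travel": [0,0,0]},{"travel": [0,0,0]},{"travel": [0,0,0]},{"travel": [0,0,0]},{"travel": [0,0,0]},{"travel": [0,0,0]},{"travel": [0,0,0]},{"travel": [0,0,0]},{"travel": [0,0,0]}]' --hand 0 --force 20

```text
validation failed for argument at $.mo...
```

```bash
python3 mv.py did 0 0 0.467 0; python3 -c "
from h import *
print(env.state())"
```

```text
cmd [531.93 296.89  55.08] yaw -18.84
{'clock': 2.5667, 'qpos': array([4.54755069e-01, 1.16688710e-01, 1.37226365e+00, 2.98301463e-04,
       1.65032189e+00, 7.80613455e-01]), 'qd': array([ 0.00445506, -0.01209273, -0.01169201, -0.00019434, -0.00320438,
        0.00834732]), 'tau': array([-4.72692959e-01, -4.42472684e+01, -3.94211090e+01,  3.17116524e-02,
       -3.42460221e-02, -2.94078479e-02]), 'eef_pos': array([531.89473671, 298.02302812, 127.00632411]), 'ee_rot': array([2.55225999, 1.83165778, 0.0036685 ]), 'ft_force': array([-0.08970079,  0.37234069, -0.02758182]), 'torque': array([-0.0376064 ,  0.07557791,  0.02632449]), 'grasp_force': 0.0, 'opening': 87.82111503235797}
```

play_rows --moves '[{"travel": [0,0,0.15],"dr": [0,0,0]},{"travel": [0,0,0.3],"dr": [0,0,0]},{"travel": [0,0,0.4],"dr": [0,0,0]},{"travel": [0,0,0.467],"dr": [0,0,0]},{"travel": [0,0,0.467],"dr": [0,0,0]},{"travel": [0,0,0.467],"dr": [0,0,0]}]'

```text
clock: 3.07
eef_pos: [532.0, 297.6, 56.3]
ee_rot: [2.554, 1.83, 0.002]
ft_force: [-0.2, 0.2, 0.9]
opening: 87.6
grasp_force: 0.0
```

play_rows --moves '[{"travel": [0,0,0],"dr": [0,0,0]},{"travel": [0,0,0],"dr": [0,0,0]},{"travel": [0,0,0],"dr": [0,0,0]},{"travel": [0,0,0],"dr": [0,0,0]},{"travel": [0,0,0],"dr": [0,0,0]},{"travel": [0,0,0],"dr": [0,0,0]},{"travel": [0,0,0],"dr": [0,0,0]},{"travel": [0,0,0],"dr": [0,0,0]},{"travel": [0,0,0],"dr": [0,0,0]},{"travel": [0,0,0],"dr": [0,0,0]}]' --hand 0 --force 25

```text
clock: 3.9
eef_pos: [532.1, 296.7, 55.1]
ee_rot: [2.555, 1.827, 0.0]
ft_force: [0.1, -0.9, -1.1]
opening: 24.7
grasp_force: 3.7
```

play_rows --moves '[{"travel": [0,0,0],"dr": [0,0,0]},{"travel": [0,0,0],"dr": [0,0,0]},{"travel": [0,0,0],"dr": [0,0,0]},{"travel": [0,0,0],"dr": [0,0,0]}]'

```text
clock: 4.23
eef_pos: [532.0, 296.8, 55.1]
ee_rot: [2.555, 1.828, -0.0]
ft_force: [0.6, -0.4, -0.8]
opening: 21.8
grasp_force: 25.0
```

The opening of 21.8 mm means the button is flush. Lifting.

play_rows --moves '[{"travel": [0,0,-0.1],"dr": [0,0,0]},{"travel": [0,0,-0.25],"dr": [0,0,0]},{"travel": [0,0,-0.45],"dr": [0,0,0]},{"travel": [0,0,-0.7],"dr": [0,0,0]},{"travel": [0,0,-0.9],"dr": [0,0,0]},{"travel": [0,0,-1.0],"dr": [0,0,0]},{"travel": [0,0,-1.0],"dr": [0,0,0]},{"travel": [0,0,-1.0],"dr": [0,0,0]}]'

```text
clock: 4.9
eef_pos: [532.1, 297.1, 205.3]
ee_rot: [2.555, 1.828, 0.002]
ft_force: [-0.2, -0.4, -2.1]
opening: 22.1
grasp_force: 25.0
```

```bash
python3 mv.py did 0 0 -1 0; python3 mv.py plan 525.5 -210.5 190 -70.5
```

```text
cmd [531.93 296.89 205.08] yaw -18.84
travel [-3.2152  1.0517  0.1005] rz 1.148 dyaw -51.660488987311254
cmd [531.93 296.89 205.08] yaw -18.84
```

play_rows --moves '[{"travel": [-0.15,0.05,0],"dr": [0,0,0]},{"travel": [-0.35,0.11,0],"dr": [0,0,0]},{"travel": [-0.55,0.18,0],"dr": [0,0,0]},{"travel": [-0.75,0.24,0],"dr": [0,0,0]},{"travel": [-0.95,0.31,0],"dr": [0,0,0]},{"travel": [-1,0.32,0],"dr": [0,0,0]}]'

```text
clock: 5.4
eef_pos: [528.0, 135.4, 202.0]
ee_rot: [-2.558, -1.823, 0.008]
ft_force: [-0.6, -1.0, -1.5]
opening: 21.4
grasp_force: 25.0
```

play_rows --moves '[{"travel": [-0.2,0.06,0],"dr": [0,0,0]},{"travel": [-0.4,0.13,0],"dr": [0,0,0]},{"travel": [-0.6,0.2,0],"dr": [0,0,0]},{"travel": [-0.8,0.26,0],"dr": [0,0,0]},{"travel": [-1,0.32,0],"dr": [0,0,0]},{"travel": [-1,0.32,0],"dr": [0,0,0]}]'

```text
clock: 5.9
eef_pos: [524.9, -22.3, 202.3]
ee_rot: [-2.559, -1.821, 0.007]
ft_force: [-0.1, 0.5, -1.5]
opening: 22.3
grasp_force: 25.0
```

play_rows --moves '[{"travel": [-0.2,0.06,0],"dr": [0,0,0.12]},{"travel": [-0.4,0.13,0],"dr": [0,0,0.24]},{"travel": [-0.6,0.2,0],"dr": [0,0,0.36]},{"travel": [-0.8,0.26,0],"dr": [0,0,0.48]},{"travel": [-0.95,0.31,0],"dr": [0,0,0.62]},{"travel": [-1,0.32,0],"dr": [0,0,0.76]},{"travel": [-1,0.32,0],"dr": [0,0,0.88]},{"travel": [-1,0.32,0],"dr": [0,0,0.98]},{"travel": [-1,0.32,0],"dr": [0,0,0.98]},{"travel": [-1,0.32,0],"dr": [0,0,0.98]}]'

```text
clock: 6.73
eef_pos: [522.7, -174.7, 203.2]
ee_rot: [-3.051, -0.739, 0.003]
ft_force: [0.9, -0.0, -1.5]
opening: 21.8
grasp_force: 25.0
```

```bash
python3 mv.py did -1 0.32 0 0 ;python3 mv.py did -1 0.32 0 0 ; python3 mv.py did -1 0.32 0 0.98;  python3 mv.py plan 525.5 -210.5 190 -70.5
```

```text
cmd [528.92 139.42 205.08] yaw -18.84
cmd [525.91 -18.04 205.08] yaw -18.84
cmd [ 522.91 -175.51  205.08] yaw -62.94
travel [-0.0907  0.2156  0.1005] rz 0.168 dyaw -7.56048898731126
cmd [ 522.91 -175.51  205.08] yaw -62.94
```

play_rows --moves '[{"travel": [-0.05,0.1,0.05],"dr": [0,0,0.1]},{"travel": [-0.091,0.216,0.1],"dr": [0,0,0.168]},{"travel": [-0.091,0.216,0.133],"dr": [0,0,0.168]},{"travel": [-0.091,0.216,0.133],"dr": [0,0,0.168]},{"travel": [-0.091,0.216,0.133],"dr": [0,0,0.168]},{"travel": [-0.091,0.216,0.133],"dr": [0,0,0.168]}]'

```text
clock: 7.23
eef_pos: [525.6, -209.7, 185.3]
ee_rot: [-3.095, -0.536, -0.0]
ft_force: [-0.2, 0.2, -1.2]
opening: 22.2
grasp_force: 25.0
```

```bash
python3 mv.py did -0.091 0.216 0.133 0.168; python3 - <<'E'
from h import *
s=cam('side');t=cam('top')
def z(i,x,y,w,hh,k): return cv2.resize(i[y:y+hh,x:x+w],(w*k,hh*k),interpolation=cv2.INTER_CUBIC)
cv2.imwrite('pics/a2.png',np.hstack([z(s['color'],330,90,70,100,6)[:600],z(t['color'],345,175,60,100,6)]))
for p in ([525.5,-210.5,142],[525.5,-210.5,110]): print(proj(s,p),proj(t,p))
E
```

```text
cmd [ 525.49 -210.57  185.13] yaw -70.5
[367.4823893  136.11276873] [384.8868128  218.25688295]
[366.61044267 145.17531572] [383.61726183 220.14950652]
```

View pics/a2.png

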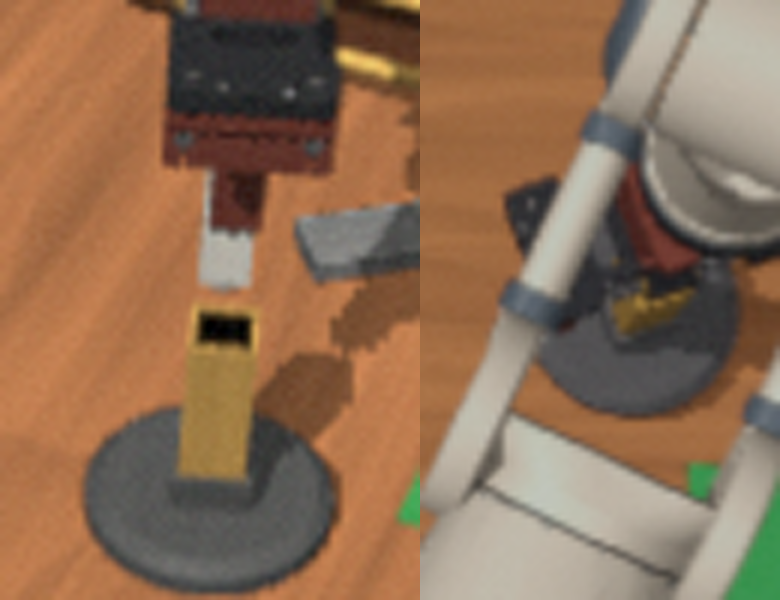

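In the side crop the stem bottom is at about (226,288) and the mouth at (223,328). They are aligned along the tube's tilt, with the stem perhaps 1 mm to the left. I'll shift x by −0.7 and lower while watching the force.

```bash
python3 mv.py plan 524.8 -210.5 150 -70.5
```

```text
travel [-0.0042 -0.002   0.2342] rz 0.0 dyaw -0.0004889873112432497
cmd [ 525.49 -210.57  185.13] yaw -70.5
```

play_rows --moves '[{"travel": [-0.004,-0.002,0.06],"dr": [0,0,0]},{"travel": [-0.004,-0.002,0.12],"dr": [0,0,0]},{"travel": [-0.004,-0.002,0.17],"dr": [0,0,0]},{"travel": [-0.004,-0.002,0.19],"dr": [0,0,0]},{"travel": [-0.004,-0.002,0.2],"dr": [0,0,0]},{"travel": [-0.004,-0.002,0.21],"dr": [0,0,0]},{"travel": [-0.004,-0.002,0.22],"dr": [0,0,0]},{"travel": [-0.004,-0.002,0.234],"dr": [0,0,0]},{"travel": [-0.004,-0.002,0.234],"dr": [0,0,0]}]'

```text
clock: 8.08
eef_pos: [525.0, -210.6, 150.4]
ee_rot: [3.096, 0.532, 0.001]
ft_force: [-0.2, 0.2, -0.0]
opening: 21.4
grasp_force: 25.0
```

play_rows --moves '[{"travel": [0,0,0.014],"dr": [0,0,0]},{"travel": [0,0,0.027],"dr": [0,0,0]},{"travel": [0,0,0.04],"dr": [0,0,0]},{"travel": [0,0,0.04],"dr": [0,0,0]}]'

```text
clock: 8.42
eef_pos: [524.5, -210.5, 143.2]
ee_rot: [-3.096, -0.532, 0.002]
ft_force: [-1.8, -0.3, -0.9]
opening: 22.1
grasp_force: 25.0
```

```bash
python3 mv.py did -0.004 -0.002 0.234 0;python3 mv.py did 0 0 0.04 0
```

```text
cmd [ 524.82 -210.49  150.03] yaw -70.5
cmd [ 524.82 -210.49  144.03] yaw -70.5
```

play_rows --moves '[{"travel": [0,0,0.014],"dr": [0,0,0]},{"travel": [0,0,0.027],"dr": [0,0,0]},{"travel": [0,0,0.04],"dr": [0,0,0]},{"travel": [0,0,0.04],"dr": [0,0,0]}]'

```text
clock: 8.75
eef_pos: [524.5, -210.5, 137.2]
ee_rot: [-3.096, -0.532, 0.002]
ft_force: [-2.3, -1.1, -2.5]
opening: 21.5
grasp_force: 25.0
```

play_rows --moves '[{"travel": [0,0,0.01],"dr": [0,0,0]},{"travel": [0,0,0.02],"dr": [0,0,0]},{"travel": [0,0,0.03],"dr": [0,0,0]},{"travel": [0,0,0.03],"dr": [0,0,0]}]'

```text
clock: 9.08
eef_pos: [524.6, -210.6, 133.2]
ee_rot: [3.096, 0.532, -0.001]
ft_force: [-3.7, -1.4, -0.5]
opening: 21.6
grasp_force: 25.0
```

```bash
python3 mv.py did 0 0 0.04 0;python3 mv.py did 0 0 0.03 0
```

```text
cmd [ 524.82 -210.49  138.03] yaw -70.5
cmd [ 524.82 -210.49  133.53] yaw -70.5
```

```bash
python3 mv.py plan 523.8 -210.9 130 -70.5
```

```text
travel [-0.0074  0.0003  0.0235] rz 0.0 dyaw -0.0004889873112432497
cmd [ 524.82 -210.49  133.53] yaw -70.5
```

play_rows --moves '[{"travel": [-0.004,0,0],"dr": [0,0,0]},{"travel": [-0.0075,0,0.01],"dr": [0,0,0]},{"travel": [-0.0075,0,0.02],"dr": [0,0,0]},{"travel": [-0.0075,0,0.024],"dr": [0,0,0]},{"travel": [-0.0075,0,0.024],"dr": [0,0,0]}]'

```text
clock: 9.5
eef_pos: [524.0, -210.6, 129.6]
ee_rot: [-3.096, -0.533, -0.0]
ft_force: [-0.7, 0.3, -0.7]
opening: 21.6
grasp_force: 25.0
```

play_rows --moves '[{"travel": [0,0,0.01],"dr": [0,0,0]},{"travel": [0,0,0.02],"dr": [0,0,0]},{"travel": [0,0,0.03],"dr": [0,0,0]},{"travel": [0,0,0.03],"dr": [0,0,0]}]'

```text
clock: 9.83
eef_pos: [523.6, -210.7, 124.9]
ee_rot: [-3.096, -0.532, 0.001]
ft_force: [1.0, -0.1, -2.0]
opening: 21.9
grasp_force: 25.0
```

```bash
python3 mv.py did -0.0075 0 0.024 0;python3 mv.py did 0 0 0.03 0
```

```text
cmd [ 523.76 -210.86  129.93] yaw -70.5
cmd [ 523.76 -210.86  125.43] yaw -70.5
```

play_rows --moves '[{"travel": [0,0,0.01],"dr": [0,0,0]},{"travel": [0,0,0.02],"dr": [0,0,0]},{"travel": [0,0,0.03],"dr": [0,0,0]},{"travel": [0,0,0.03],"dr": [0,0,0]}]'

```text
clock: 10.17
eef_pos: [523.6, -210.8, 120.5]
ee_rot: [-3.096, -0.532, 0.001]
ft_force: [-0.1, 0.8, -0.6]
opening: 21.8
grasp_force: 25.0
```

play_rows --moves '[{"travel": [0,0,0.01],"dr": [0,0,0]},{"travel": [0,0,0.02],"dr": [0,0,0]},{"travel": [0,0,0.02],"dr": [0,0,0]}]'

```text
clock: 10.42
eef_pos: [523.6, -210.8, 117.5]
ee_rot: [-3.096, -0.532, 0.001]
ft_force: [0.6, -0.0, -0.8]
opening: 21.7
grasp_force: 25.0
```

```bash
python3 mv.py did 0 0 0.03 0;python3 mv.py did 0 0 0.02 0
```

```text
cmd [ 523.76 -210.86  120.93] yaw -70.5
cmd [ 523.76 -210.86  117.93] yaw -70.5
```

Below 117 I'll go 1.5 mm at a time until the fingertips meet the rim.

play_rows --moves '[{"travel": [0,0,0.01],"dr": [0,0,0]},{"travel": [0,0,0.02],"dr": [0,0,0]},{"travel": [0,0,0.02],"dr": [0,0,0]}]'

```text
clock: 10.67
eef_pos: [523.8, -210.9, 115.0]
ee_rot: [3.096, 0.532, 0.0]
ft_force: [-0.4, 0.3, -1.8]
opening: 21.7
grasp_force: 25.0
```

play_rows --moves '[{"travel": [0,0,0.01],"dr": [0,0,0]},{"travel": [0,0,0.01],"dr": [0,0,0]}]'

```text
clock: 10.83
eef_pos: [523.9, -210.9, 114.8]
ee_rot: [3.096, 0.532, 0.002]
ft_force: [-2.1, -0.0, 3.9]
opening: 21.7
grasp_force: 27.9
```

play_rows --moves '[{"travel": [0,0,0.01],"dr": [0,0,0]},{"travel": [0,0,0.01],"dr": [0,0,0]}]'

```text
clock: 11.0
eef_pos: [524.0, -211.0, 114.7]
ee_rot: [3.095, 0.532, 0.003]
ft_force: [-4.2, 1.4, 10.4]
opening: 21.9
grasp_force: 30.8
```

Contact at TCP z ≈ 114.8 is the fingertips on the rim, and it agrees with the vision re-check of about 114. The button's lower end is therefore about 14 mm inside. I'll back off slightly and release.

play_rows --moves '[{"travel": [0,0,-0.015],"dr": [0,0,0]},{"travel": [0,0,-0.02],"dr": [0,0,0]},{"travel": [0,0,-0.02],"dr": [0,0,0]}]'

```text
clock: 11.25
eef_pos: [523.8, -210.9, 114.8]
ee_rot: [3.096, 0.532, 0.0]
ft_force: [0.6, 0.6, 2.8]
opening: 21.8
grasp_force: 27.4
```

play_rows --moves '[{"travel": [0,0,0],"dr": [0,0,0]},{"travel": [0,0,0],"dr": [0,0,0]},{"travel": [0,0,0],"dr": [0,0,0]},{"travel": [0,0,0],"dr": [0,0,0]},{"travel": [0,0,0],"dr": [0,0,0]},{"travel": [0,0,0],"dr": [0,0,0]}]' --hand 60

```text
clock: 11.75
eef_pos: [523.7, -210.9, 114.7]
ee_rot: [-3.096, -0.532, 0.0]
ft_force: [-0.2, 0.0, 0.1]
opening: 52.2
grasp_force: 0.0
```

```bash
python3 mv.py did 0 0 0.04 0;python3 mv.py did 0 0 -0.02 0
```

```text
cmd [ 523.76 -210.86  111.93] yaw -70.5
cmd [ 523.76 -210.86  114.93] yaw -70.5
```

play_rows --moves '[{"travel": [0,0,-0.1],"dr": [0,0,0]},{"travel": [0,0,-0.25],"dr": [0,0,0]},{"travel": [0,0,-0.4],"dr": [0,0,0]},{"travel": [0,0,-0.5],"dr": [0,0,0]},{"travel": [0,0,-0.5],"dr": [0,0,0]},{"travel": [0,0,-0.5],"dr": [0,0,0]}]'

```text
clock: 12.25
eef_pos: [524.1, -211.1, 190.5]
ee_rot: [3.095, 0.532, 0.002]
ft_force: [-0.4, -0.5, -0.5]
opening: 52.6
grasp_force: 0.0
```

```bash
python3 mv.py did 0 0 -0.5 0; python3 - <<'E'
from h import *
s=cam('side');t=cam('top')
def z(i,x,y,w,hh,k): return cv2.resize(i[y:y+hh,x:x+w],(w*k,hh*k),interpolation=cv2.INTER_CUBIC)
cv2.imwrite('pics/a3.png',np.hstack([z(s['color'],330,90,70,100,6)[:600],z(t['color'],345,175,60,100,6)]))
E
```

```text
cmd [ 523.76 -210.86  189.93] yaw -70.5
```

View pics/a3.png

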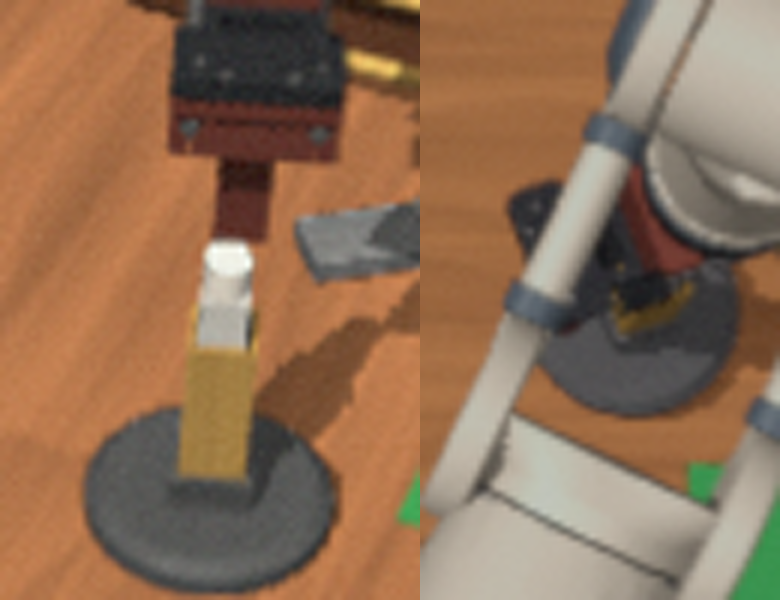

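The stem stays in the mouth upright with its cap at crop (228,258), held by the wall. I'll close the fingers and press on the cap.

play_rows --moves '[{"travel": [0,0,0],"dr": [0,0,0]},{"travel": [0,0,0],"dr": [0,0,0]},{"travel": [0,0,0],"dr": [0,0,0]},{"travel": [0,0,0],"dr": [0,0,0]},{"travel": [0,0,0],"dr": [0,0,0]},{"travel": [0,0,0],"dr": [0,0,0]},{"travel": [0,0,0.06],"dr": [0,0,0]},{"travel": [0,0,0.12],"dr": [0,0,0]},{"travel": [0,0,0.16],"dr": [0,0,0]},{"travel": [0,0,0.18],"dr": [0,0,0]},{"travel": [0,0,0.18],"dr": [0,0,0]}]' --hand 0

```text
clock: 13.27
eef_pos: [523.2, -210.6, 161.2]
ee_rot: [-3.095, -0.532, 0.003]
ft_force: [-1.1, -0.2, 0.4]
opening: 0.2
grasp_force: 0.0
```

play_rows --moves '[{"travel": [0,0,0.01],"dr": [0,0,0]},{"travel": [0,0,0.02],"dr": [0,0,0]},{"travel": [0,0,0.03],"dr": [0,0,0]},{"travel": [0,0,0.04],"dr": [0,0,0]}]'

```text
clock: 13.6
eef_pos: [524.0, -211.0, 157.5]
ee_rot: [3.095, 0.532, 0.001]
ft_force: [0.1, -0.4, 3.1]
opening: 0.6
grasp_force: 1.6
```

```bash
python3 mv.py did 0 0 0.18 0;python3 mv.py did 0 0 0.04 0
```

```text
cmd [ 523.76 -210.86  162.93] yaw -70.5
cmd [ 523.76 -210.86  156.93] yaw -70.5
```

Contact with the cap at 157.5. I'll continue in short steps towards about 135.

play_rows --moves '[{"travel": [0,0,0.01],"dr": [0,0,0]},{"travel": [0,0,0.02],"dr": [0,0,0]},{"travel": [0,0,0.03],"dr": [0,0,0]},{"travel": [0,0,0.04],"dr": [0,0,0]}]'

```text
clock: 13.93
eef_pos: [524.0, -211.0, 151.3]
ee_rot: [3.096, 0.532, 0.001]
ft_force: [-0.2, -0.2, 4.0]
opening: 0.7
grasp_force: 1.8
```

play_rows --moves '[{"travel": [0,0,0.01],"dr": [0,0,0]},{"travel": [0,0,0.02],"dr": [0,0,0]},{"travel": [0,0,0.03],"dr": [0,0,0]}]'

```text
clock: 14.18
eef_pos: [523.9, -211.0, 146.5]
ee_rot: [3.096, 0.532, 0.001]
ft_force: [0.4, -1.1, 4.0]
opening: 0.3
grasp_force: 1.9
```

```bash
python3 mv.py did 0 0 0.04 0;python3 mv.py did 0 0 0.03 0
```

```text
cmd [ 523.76 -210.86  150.93] yaw -70.5
cmd [ 523.76 -210.86  146.43] yaw -70.5
```

play_rows --moves '[{"travel": [0,0,0.01],"dr": [0,0,0]},{"travel": [0,0,0.02],"dr": [0,0,0]},{"travel": [0,0,0.03],"dr": [0,0,0]},{"travel": [0,0,0.04],"dr": [0,0,0]},{"travel": [0,0,0.04],"dr": [0,0,0]}]'

```text
clock: 14.6
eef_pos: [523.7, -211.0, 140.1]
ee_rot: [3.096, 0.532, -0.0]
ft_force: [0.6, -2.1, 1.9]
opening: 0.7
grasp_force: 1.1
```

play_rows --moves '[{"travel": [0,0,0.007],"dr": [0,0,0]},{"travel": [0,0,0.014],"dr": [0,0,0]},{"travel": [0,0,0.014],"dr": [0,0,0]}]'

```text
clock: 14.85
eef_pos: [523.8, -211.0, 138.3]
ee_rot: [3.096, 0.532, 0.0]
ft_force: [1.4, -3.2, 4.2]
opening: 0.4
grasp_force: 1.6
```

```bash
python3 mv.py did 0 0 0.04 0;python3 mv.py did 0 0 0.014 0
```

```text
cmd [ 523.76 -210.86  140.43] yaw -70.5
cmd [ 523.76 -210.86  138.33] yaw -70.5
```

play_rows --moves '[{"travel": [0,0,0.007],"dr": [0,0,0]},{"travel": [0,0,0.013],"dr": [0,0,0]},{"travel": [0,0,0.013],"dr": [0,0,0]}]'

```text
clock: 15.1
eef_pos: [523.8, -211.0, 136.3]
ee_rot: [3.096, 0.532, 0.0]
ft_force: [0.9, -2.2, 3.4]
opening: 0.4
grasp_force: 1.8
```

play_rows --moves '[{"travel": [0,0,0.007],"dr": [0,0,0]},{"travel": [0,0,0.007],"dr": [0,0,0]}]'

```text
clock: 15.27
eef_pos: [523.8, -211.0, 135.3]
ee_rot: [3.096, 0.532, 0.0]
ft_force: [0.5, -2.7, 3.3]
opening: 0.6
grasp_force: 2.0
```

play_rows --moves '[{"travel": [0,0,0.007],"dr": [0,0,0]},{"travel": [0,0,0.007],"dr": [0,0,0]}]'

```text
clock: 15.43
eef_pos: [523.9, -211.0, 134.8]
ee_rot: [3.096, 0.532, 0.001]
ft_force: [0.5, -3.0, 5.8]
opening: 0.7
grasp_force: 3.3
```

```bash
python3 mv.py did 0 0 0.027 0
```

```text
cmd [ 523.76 -210.86  134.28] yaw -70.5
```

play_rows --moves '[{"travel": [0,0,0.005],"dr": [0,0,0]},{"travel": [0,0,0.005],"dr": [0,0,0]}]'

```text
clock: 15.6
eef_pos: [523.9, -211.0, 134.8]
ee_rot: [3.095, 0.532, 0.002]
ft_force: [-0.6, -0.9, 8.7]
opening: 0.6
grasp_force: 4.6
```

play_rows --moves '[{"travel": [0,0,0.005],"dr": [0,0,0]},{"travel": [0,0,0.005],"dr": [0,0,0]}]'

```text
clock: 15.77
eef_pos: [524.0, -211.0, 134.7]
ee_rot: [3.095, 0.532, 0.003]
ft_force: [-1.5, -0.5, 12.0]
opening: 0.3
grasp_force: 5.8
```

```bash
python3 mv.py did 0 0 0.01 0
```

```text
cmd [ 523.76 -210.86  132.78] yaw -70.5
```

The firm stop at 134.8 is rim + 20, so the stem is home. I'll lift away clear of the tube and check for red.

play_rows --moves '[{"travel": [0,0,-0.1],"dr": [0,0,0]},{"travel": [0,0,-0.25],"dr": [0,0,0]},{"travel": [0,0,-0.5],"dr": [0,0,0]},{"travel": [0.2,0,-0.5],"dr": [0,0,0]},{"travel": [0.45,0,-0.5],"dr": [0,0,0]},{"travel": [0.7,0,-0.5],"dr": [0,0,0]},{"travel": [0.9,0,-0.5],"dr": [0,0,0]},{"travel": [0.9,0,-0.5],"dr": [0,0,0]}]' --hand 60

```text
clock: 16.43
eef_pos: [653.7, -162.3, 202.2]
ee_rot: [-3.09, -0.537, 0.009]
ft_force: [1.6, -0.4, -1.2]
opening: 50.0
grasp_force: 0.0
```

```bash
python3 mv.py did 0.9 0 -0.5 0; python3 - <<'E'
from h import *
s=cam('side');t=cam('top')
def z(i,x,y,w,hh,k): return cv2.resize(i[y:y+hh,x:x+w],(w*k,hh*k),interpolation=cv2.INTER_CUBIC)
cv2.imwrite('pics/a4.png',np.hstack([z(s['color'],345,125,45,60,8),z(t['color'],360,200,45,60,8)]))
for n,c in(('side',s),('top',t)):
    h=cv2.cvtColor(c['color'],cv2.COLOR_BGR2HSV).astype(int)
    b=c['color'].astype(int)
    m=(b[...,2]-b[...,1]>60)&(b[...,1]-b[...,0]<30); v,u=np.nonzero(m); k=(abs(u-375)<30)&(abs(v-190)<60); print(n,list(zip(u[k],v[k])))
E
```

```text
cmd [ 651.02 -165.8   207.78] yaw -70.5
side []
top []
```

View pics/a4.png

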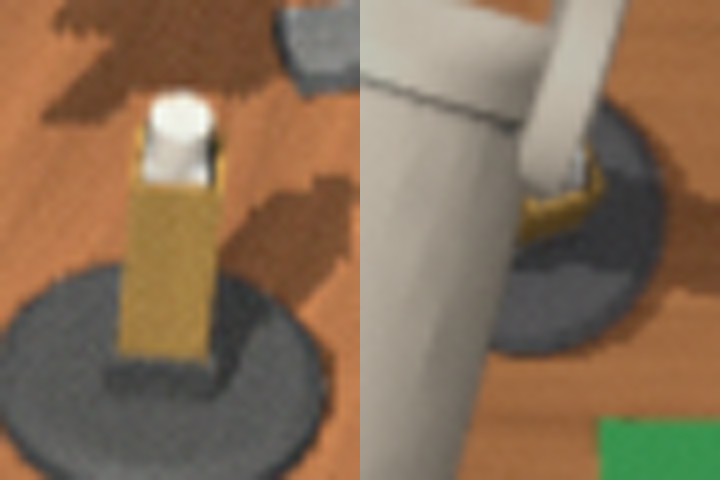

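The side crop shows the cap low at (182,118) and the stem home and upright. The button side faces away from both cameras, so I'll check the latch with a gentle tug on the cap (low grip force).

```bash
python3 mv.py plan 523.8 -210.9 160 -70.5
```

```text
travel [-8.999e-01  3.000e-04  3.185e-01] rz 0.0 dyaw -0.0004889873112432497
cmd [ 651.02 -165.8   207.78] yaw -70.5
```

play_rows --moves '[{"travel": [-0.2,0,0],"dr": [0,0,0]},{"travel": [-0.45,0,0],"dr": [0,0,0]},{"travel": [-0.7,0,0],"dr": [0,0,0]},{"travel": [-0.9,0,0],"dr": [0,0,0]},{"travel": [-0.9,0,0.1],"dr": [0,0,0]},{"travel": [-0.9,0,0.25],"dr": [0,0,0]},{"travel": [-0.9,0,0.4],"dr": [0,0,0]},{"travel": [-0.9,0,0.5],"dr": [0,0,0]},{"travel": [-0.9,0,0.58],"dr": [0,0,0]},{"travel": [-0.9,0,0.585],"dr": [0,0,0]},{"travel": [-0.9,0,0.585],"dr": [0,0,0]}]' --hand 60

```text
clock: 17.45
eef_pos: [522.9, -210.8, 119.8]
ee_rot: [-3.096, -0.531, 0.001]
ft_force: [0.1, 0.2, 1.0]
opening: 52.6
grasp_force: 0.0
```

play_rows --moves '[{"travel": [0,0,0],"dr": [0,0,0]},{"travel": [0,0,0],"dr": [0,0,0]},{"travel": [0,0,0],"dr": [0,0,0]},{"travel": [0,0,0],"dr": [0,0,0]},{"travel": [0,0,0],"dr": [0,0,0]},{"travel": [0,0,0],"dr": [0,0,0]},{"travel": [0,0,0],"dr": [0,0,0]},{"travel": [0,0,0],"dr": [0,0,0]}]' --hand 0 --force 12

```text
clock: 18.12
eef_pos: [523.9, -210.3, 120.6]
ee_rot: [-3.095, -0.533, -0.001]
ft_force: [-1.4, 4.2, 5.5]
opening: 21.2
grasp_force: 12.0
```

play_rows --moves '[{"travel": [0,0,-0.007],"dr": [0,0,0]},{"travel": [0,0,-0.014],"dr": [0,0,0]},{"travel": [0,0,-0.014],"dr": [0,0,0]}]'

```text
clock: 18.37
eef_pos: [523.4, -210.4, 121.0]
ee_rot: [-3.095, -0.532, 0.002]
ft_force: [0.2, 3.7, -3.0]
opening: 21.3
grasp_force: 12.0
```

play_rows --moves '[{"travel": [0,0,-0.007],"dr": [0,0,0]},{"travel": [0,0,-0.014],"dr": [0,0,0]},{"travel": [0,0,-0.014],"dr": [0,0,0]}]'

```text
clock: 18.62
eef_pos: [523.3, -210.7, 123.7]
ee_rot: [-3.095, -0.532, 0.002]
ft_force: [-1.4, 2.8, -4.5]
opening: 21.4
grasp_force: 12.0
```

play_rows --moves '[{"travel": [0,0,-0.007],"dr": [0,0,0]},{"travel": [0,0,-0.014],"dr": [0,0,0]},{"travel": [0,0,-0.014],"dr": [0,0,0]}]'

```text
clock: 18.87
eef_pos: [523.6, -210.8, 126.5]
ee_rot: [-3.096, -0.532, 0.0]
ft_force: [-1.6, 3.4, -4.2]
opening: 21.3
grasp_force: 12.0
```

play_rows --moves '[{"travel": [0,0,-0.007],"dr": [0,0,0]},{"travel": [0,0,-0.014],"dr": [0,0,0]},{"travel": [0,0,-0.014],"dr": [0,0,0]}]'

```text
clock: 19.12
eef_pos: [523.8, -210.9, 128.8]
ee_rot: [3.096, 0.532, 0.0]
ft_force: [-2.1, 4.9, -2.6]
opening: 20.7
grasp_force: 12.0
```

```bash
python3 mv.py did -0.9 0 0.585 0;python3 mv.py did 0 0 -0.056 0; python3 - <<'E'
from h import *
s=cam('side')
b=s['color'].astype(int); v,u=np.nonzero((b.min(2)>150)); k=(abs(u-367)<12)&(v>125)&(v<160); print(u[k].mean(),v[k].mean(),k.sum(),v[k].min(),v[k].max())
print(env.state()['ft_force'],env.state()['eef_pos'],env.state()['torque'])
E
```

```text
cmd [ 523.76 -210.86  120.03] yaw -70.5
cmd [ 523.76 -210.86  128.43] yaw -70.5
365.9166666666667 145.58333333333334 12 143 147
[-1.76219476  4.40984307 -2.61456131] [ 523.80482552 -210.90291938  128.76300156] [0.83956093 0.51401077 0.00427806]
```

The cap rose about 8 mm against only 3–4 N, which suggests it isn't latched. I'll open, rise and measure the cap's height.

play_rows --moves '[{"travel": [0,0,0],"dr": [0,0,0]},{"travel": [0,0,0],"dr": [0,0,0]},{"travel": [0,0,0],"dr": [0,0,0]},{"travel": [0,0,0],"dr": [0,0,0]},{"travel": [0,0,-0.2],"dr": [0,0,0]},{"travel": [0,0,-0.4],"dr": [0,0,0]},{"travel": [0,0,-0.5],"dr": [0,0,0]},{"travel": [0,0,-0.5],"dr": [0,0,0]}]' --hand 50

```text
clock: 19.83
eef_pos: [525.4, -212.0, 209.1]
ee_rot: [3.091, 0.53, 0.012]
ft_force: [-0.3, -0.3, 0.3]
opening: 43.8
grasp_force: 0.0
```

```bash
python3 mv.py did 0 0 -0.5 0; python3 - <<'E'
from h import *
s=cam('side')
for n,im in(('now',s['color']),):
    b=im.astype(int); m=(b.min(2)>170); v,u=np.nonzero(m); k=(abs(u-367)<10)&(v>122)&(v<160); print(n,u[k].mean(),v[k].mean(),k.sum(),v[k].min(),v[k].max())
for z in(134.8,143.2): print(z,proj(s,[523.9,-211,z]))
a4=cv2.imread('pics/a4.png')[:, :360]; b=cv2.resize(a4,(45,60),interpolation=cv2.INTER_AREA).astype(int); m=b.min(2)>170; v,u=np.nonzero(m);print('a4',u.mean()+345,v.mean()+125,len(u),v.min()+125,v.max()+125)
E
```

```text
cmd [ 523.76 -210.86  203.43] yaw -70.5
now 366.9830508474576 139.3728813559322 59 135 145
134.8 [367.91415607 138.24088816]
143.2 [368.14974057 135.82298122]
a4 366.7096774193548 141.58064516129033 62 137 147
```

The cap is about 8 mm higher, so the stem came up freely. While the cap was gripped at home it also pushed back with about 4 N along 109°, which is the spring against a solid wall. So the −71° face has no hole. The only other unseen face is +19.5°, and the bright sill-like spot on that inner wall fits a hole there. I'll pull the stem up by the cap, regrip over the button, turn +90° and reinsert.

play_rows --moves '[{"travel": [0,0,0.15],"dr": [0,0,0]},{"travel": [0,0,0.35],"dr": [0,0,0]},{"travel": [0,0,0.46],"dr": [0,0,0]},{"travel": [0,0,0.5],"dr": [0,0,0]},{"travel": [0,0,0.5],"dr": [0,0,0]},{"travel": [0,0,0.5],"dr": [0,0,0]}]'

```text
clock: 20.38
eef_pos: [523.6, -210.9, 128.1]
ee_rot: [-3.096, -0.532, 0.001]
ft_force: [-0.2, -0.6, 0.7]
opening: 44.3
grasp_force: 0.0
```

play_rows --moves '[{"travel": [0,0,0],"dr": [0,0,0]},{"travel": [0,0,0],"dr": [0,0,0]},{"travel": [0,0,0],"dr": [0,0,0]},{"travel": [0,0,0],"dr": [0,0,0]},{"travel": [0,0,0],"dr": [0,0,0]},{"travel": [0,0,0],"dr": [0,0,0]}]' --hand 0 --force 25

```text
clock: 20.88
eef_pos: [523.9, -210.4, 129.0]
ee_rot: [-3.096, -0.533, -0.001]
ft_force: [-0.4, 2.9, 1.6]
opening: 21.0
grasp_force: 25.0
```

play_rows --moves '[{"travel": [0,0,-0.015],"dr": [0,0,0]},{"travel": [0,0,-0.03],"dr": [0,0,0]},{"travel": [0,0,-0.045],"dr": [0,0,0]},{"travel": [0,0,-0.06],"dr": [0,0,0]},{"travel": [0,0,-0.075],"dr": [0,0,0]},{"travel": [0,0,-0.09],"dr": [0,0,0]},{"travel": [0,0,-0.1],"dr": [0,0,0]},{"travel": [0,0,-0.1],"dr": [0,0,0]}]'

```text
clock: 21.55
eef_pos: [523.8, -210.8, 144.0]
ee_rot: [-3.096, -0.532, -0.001]
ft_force: [-2.6, 3.8, -2.0]
opening: 21.0
grasp_force: 25.0
```

```bash
python3 mv.py did 0 0 0.5 0;python3 mv.py did 0 0 -0.1 0
```

```text
cmd [ 523.76 -210.86  128.43] yaw -70.5
cmd [ 523.76 -210.86  143.43] yaw -70.5
```

play_rows --moves '[{"travel": [0,0,0],"dr": [0,0,0]},{"travel": [0,0,0],"dr": [0,0,0]},{"travel": [0,0,0],"dr": [0,0,0]},{"travel": [0,0,0],"dr": [0,0,0]},{"travel": [0,0,0.06],"dr": [0,0,0]},{"travel": [0,0,0.12],"dr": [0,0,0]},{"travel": [0,0,0.17],"dr": [0,0,0]},{"travel": [0,0,0.18],"dr": [0,0,0]},{"travel": [0,0,0.18],"dr": [0,0,0]}]' --hand 50

```text
clock: 22.3
eef_pos: [523.0, -210.6, 114.7]
ee_rot: [-3.095, -0.532, 0.003]
ft_force: [0.7, -0.9, -0.4]
opening: 44.0
grasp_force: 0.0
```

play_rows --moves '[{"travel": [0,0,0],"dr": [0,0,0]},{"travel": [0,0,0],"dr": [0,0,0]},{"travel": [0,0,0],"dr": [0,0,0]},{"travel": [0,0,0],"dr": [0,0,0]},{"travel": [0,0,0],"dr": [0,0,0]},{"travel": [0,0,0],"dr": [0,0,0]},{"travel": [0,0,0],"dr": [0,0,0]}]' --hand 0

```text
clock: 22.88
eef_pos: [523.7, -210.9, 116.3]
ee_rot: [3.096, 0.532, -0.0]
ft_force: [0.6, 0.4, -1.1]
opening: 22.1
grasp_force: 24.9
```

```bash
python3 mv.py did 0 0 0.18 0
```

```text
cmd [ 523.76 -210.86  116.43] yaw -70.5
```

The button is gripped flush again. Lift out, then turn +90°.

play_rows --moves '[{"travel": [0,0,-0.05],"dr": [0,0,0]},{"travel": [0,0,-0.12],"dr": [0,0,0]},{"travel": [0,0,-0.2],"dr": [0,0,0]},{"travel": [0,0,-0.3],"dr": [0,0,0]},{"travel": [0,0,-0.4],"dr": [0,0,0]},{"travel": [0,0,-0.42],"dr": [0,0,0]},{"travel": [0,0,-0.42],"dr": [0,0,0]}]'

```text
clock: 23.47
eef_pos: [524.6, -211.3, 182.3]
ee_rot: [3.094, 0.531, 0.006]
ft_force: [-0.1, -1.0, -1.6]
opening: 22.0
grasp_force: 24.9
```

play_rows --moves '[{"travel": [0,0,0],"dr": [0,0,-0.14]},{"travel": [0,0,0],"dr": [0,0,-0.28]},{"travel": [0,0,0],"dr": [0,0,-0.42]},{"travel": [0,0,0],"dr": [0,0,-0.56]},{"travel": [0,0,0],"dr": [0,0,-0.7]},{"travel": [0,0,0],"dr": [0,0,-0.85]},{"travel": [0,0,0],"dr": [0,0,-1]},{"travel": [0,0,0],"dr": [0,0,-1]}]'

```text
clock: 24.13
eef_pos: [523.4, -210.7, 178.5]
ee_rot: [-2.652, -1.681, 0.001]
ft_force: [-1.2, -0.1, -2.1]
opening: 21.7
grasp_force: 24.9
```

play_rows --moves '[{"travel": [0,0,0],"dr": [0,0,-0.14]},{"travel": [0,0,0],"dr": [0,0,-0.28]},{"travel": [0,0,0],"dr": [0,0,-0.42]},{"travel": [0,0,0],"dr": [0,0,-0.56]},{"travel": [0,0,0],"dr": [0,0,-0.7]},{"travel": [0,0,0],"dr": [0,0,-0.85]},{"travel": [0,0,0],"dr": [0,0,-1]},{"travel": [0,0,0],"dr": [0,0,-1]},{"travel": [0,0,0],"dr": [0,0,-1]}]'

```text
clock: 24.88
eef_pos: [523.6, -210.8, 179.0]
ee_rot: [-1.821, -2.56, 0.0]
ft_force: [-0.1, 0.2, -1.2]
opening: 21.7
grasp_force: 24.9
```

```bash
python3 mv.py did 0 0 -0.42 0;python3 mv.py did 0 0 0 -1;python3 mv.py did 0 0 0 -1; python3 - <<'E'
from h import *
s=cam('side');t=cam('top')
def z(i,x,y,w,hh,k): return cv2.resize(i[y:y+hh,x:x+w],(w*k,hh*k),interpolation=cv2.INTER_CUBIC)
cv2.imwrite('pics/a5.png',np.hstack([z(s['color'],335,105,55,80,7),z(t['color'],355,185,55,80,7)]))
E
```

```text
cmd [ 523.76 -210.86  179.43] yaw -70.5
cmd [ 523.76 -210.86  179.43] yaw -25.5
cmd [ 523.76 -210.86  179.43] yaw 19.5
```

View pics/a5.png

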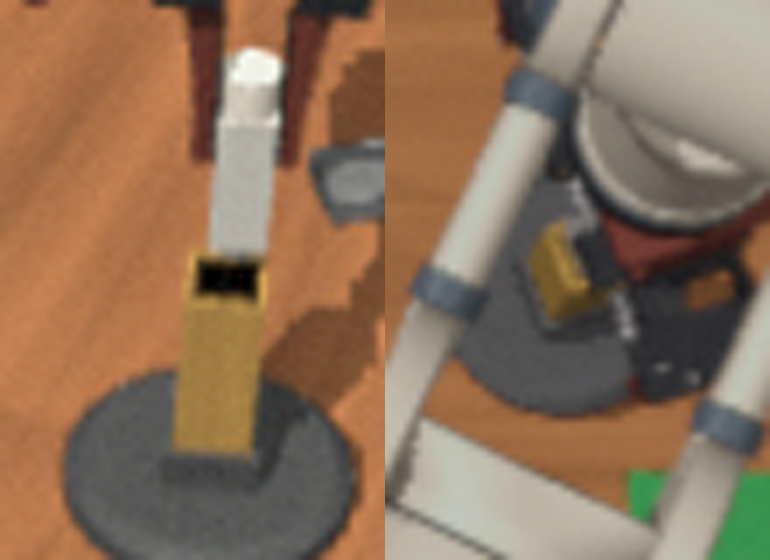

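The stem hangs above the mouth but about 1.1 px (3 mm) to the right (−x) in the side view. It sits off-centre along the pads, so the quarter turn displaced it. I'll correct the tool to about (527,−212.4) and lower gently.

```bash
python3 mv.py plan 527 -212.4 156 19.5
```

```text
travel [-0.0169  0.0169  0.1562] rz 0.0 dyaw -0.0004889873112716714
cmd [ 523.76 -210.86  179.43] yaw 19.5
```

play_rows --moves '[{"travel": [-0.017,0.017,0],"dr": [0,0,0]},{"travel": [-0.017,0.017,0.05],"dr": [0,0,0]},{"travel": [-0.017,0.017,0.1],"dr": [0,0,0]},{"travel": [-0.017,0.017,0.14],"dr": [0,0,0]},{"travel": [-0.017,0.017,0.156],"dr": [0,0,0]},{"travel": [-0.017,0.017,0.156],"dr": [0,0,0]}]'

```text
clock: 25.48
eef_pos: [526.4, -212.1, 154.4]
ee_rot: [-1.812, -2.563, 0.001]
ft_force: [0.1, -0.6, -2.0]
opening: 21.5
grasp_force: 24.9
```

play_rows --moves '[{"travel": [0,0,0.01],"dr": [0,0,0]},{"travel": [0,0,0.02],"dr": [0,0,0]},{"travel": [0,0,0.03],"dr": [0,0,0]},{"travel": [0,0,0.03],"dr": [0,0,0]}]'

```text
clock: 25.82
eef_pos: [527.0, -212.1, 151.5]
ee_rot: [-1.813, -2.566, -0.001]
ft_force: [-0.8, 1.6, -2.1]
opening: 22.0
grasp_force: 24.9
```

play_rows --moves '[{"travel": [0,0,0.01],"dr": [0,0,0]},{"travel": [0,0,0.02],"dr": [0,0,0]},{"travel": [0,0,0.02],"dr": [0,0,0]}]'

```text
clock: 26.07
eef_pos: [527.0, -212.2, 148.2]
ee_rot: [-1.813, -2.565, -0.0]
ft_force: [-0.8, 2.2, -1.8]
opening: 22.2
grasp_force: 24.9
```

```bash
python3 mv.py did -0.017 0.017 0.156 0;python3 mv.py did 0 0 0.05 0
```

```text
cmd [ 527.02 -212.41  156.03] yaw 19.5
cmd [ 527.02 -212.41  148.53] yaw 19.5
```

play_rows --moves '[{"travel": [0.005,0,0.005],"dr": [0,0,0]},{"travel": [0.005,0,0.015],"dr": [0,0,0]},{"travel": [0.005,0,0.025],"dr": [0,0,0]},{"travel": [0.005,0,0.035],"dr": [0,0,0]},{"travel": [0.005,0,0.035],"dr": [0,0,0]}]'

```text
clock: 26.48
eef_pos: [526.6, -211.9, 142.7]
ee_rot: [-1.813, -2.565, 0.001]
ft_force: [-0.4, -0.6, -0.4]
opening: 21.9
grasp_force: 24.9
```

play_rows --moves '[{"travel": [0,0,0.01],"dr": [0,0,0]},{"travel": [0,0,0.02],"dr": [0,0,0]},{"travel": [0,0,0.03],"dr": [0,0,0]},{"travel": [0,0,0.04],"dr": [0,0,0]},{"travel": [0,0,0.04],"dr": [0,0,0]}]'

```text
clock: 26.9
eef_pos: [526.6, -211.7, 136.8]
ee_rot: [-1.813, -2.565, 0.0]
ft_force: [-0.4, -0.1, -1.7]
opening: 22.2
grasp_force: 24.9
```

```bash
python3 mv.py did 0.005 0 0.035 0;python3 mv.py did 0 0 0.04 0
```

```text
cmd [ 526.77 -211.71  143.28] yaw 19.5
cmd [ 526.77 -211.71  137.28] yaw 19.5
```

play_rows --moves '[{"travel": [0,0,0.01],"dr": [0,0,0]},{"travel": [0,0,0.02],"dr": [0,0,0]},{"travel": [0,0,0.03],"dr": [0,0,0]},{"travel": [0,0,0.04],"dr": [0,0,0]},{"travel": [0,0,0.04],"dr": [0,0,0]}]'

```text
clock: 27.32
eef_pos: [526.6, -211.6, 130.8]
ee_rot: [-1.813, -2.565, 0.0]
ft_force: [-0.2, 0.4, -1.4]
opening: 22.0
grasp_force: 24.9
```

play_rows --moves '[{"travel": [0,0,0.01],"dr": [0,0,0]},{"travel": [0,0,0.02],"dr": [0,0,0]},{"travel": [0,0,0.02],"dr": [0,0,0]}]'

```text
clock: 27.57
eef_pos: [526.6, -211.7, 127.9]
ee_rot: [-1.813, -2.565, 0.0]
ft_force: [0.1, 0.3, -1.6]
opening: 21.9
grasp_force: 24.9
```

play_rows --moves '[{"travel": [0,0,0.01],"dr": [0,0,0]},{"travel": [0,0,0.02],"dr": [0,0,0]},{"travel": [0,0,0.03],"dr": [0,0,0]},{"travel": [0,0,0.03],"dr": [0,0,0]}]'

```text
clock: 27.9
eef_pos: [526.6, -211.7, 123.3]
ee_rot: [-1.813, -2.565, 0.0]
ft_force: [-0.8, -0.2, -1.9]
opening: 21.6
grasp_force: 24.9
```

```bash
python3 mv.py did 0 0 0.09 0
```

```text
cmd [ 526.77 -211.71  123.78] yaw 19.5
```

play_rows --moves '[{"travel": [0,0,0.01],"dr": [0,0,0]},{"travel": [0,0,0.02],"dr": [0,0,0]},{"travel": [0,0,0.03],"dr": [0,0,0]},{"travel": [0,0,0.045],"dr": [0,0,0]},{"travel": [0,0,0.045],"dr": [0,0,0]}]'

```text
clock: 28.32
eef_pos: [526.5, -211.6, 116.4]
ee_rot: [-1.813, -2.565, 0.0]
ft_force: [-0.9, -0.1, -1.2]
opening: 21.7
grasp_force: 24.9
```

play_rows --moves '[{"travel": [0,0,0],"dr": [0,0,0]},{"travel": [0,0,0],"dr": [0,0,0]},{"travel": [0,0,0],"dr": [0,0,0]},{"travel": [0,0,0],"dr": [0,0,0]},{"travel": [0,0,0],"dr": [0,0,0]},{"travel": [0,0,-0.1],"dr": [0,0,0]},{"travel": [0,0,-0.3],"dr": [0,0,0]},{"travel": [0,0,-0.45],"dr": [0,0,0]},{"travel": [0,0,-0.45],"dr": [0,0,0]}]' --hand 50

```text
clock: 29.07
eef_pos: [528.5, -212.5, 190.8]
ee_rot: [1.808, 2.558, 0.003]
ft_force: [0.6, 0.6, 0.7]
opening: 43.8
grasp_force: 0.0
```

```bash
python3 mv.py did 0 0 0.045 0; python3 mv.py did 0 0 -0.45 0;  python3 mv.py plan 526 -210.2 163 19.5; python3 - <<'E'
from h import *
s=cam('side')
b=s['color'].astype(int); m=(b.min(2)>170); v,u=np.nonzero(m); k=(abs(u-367)<10)&(v>122)&(v<160); print(u[k].mean(),v[k].mean(),k.sum(),v[k].min(),v[k].max())
E
```

```text
cmd [ 526.77 -211.71  117.03] yaw 19.5
cmd [ 526.77 -211.71  184.53] yaw 19.5
travel [ 0.0112 -0.0015  0.1435] rz 0.0 dyaw -0.0004889873112716714
cmd [ 526.77 -211.71  184.53] yaw 19.5
367.85 135.3 60 131 141
```

The cap is 6.3 px (about 23 mm) above its home position, as expected. Pressing.

play_rows --moves '[{"travel": [0.01,0,0],"dr": [0,0,0]},{"travel": [0.01,0,0],"dr": [0,0,0]},{"travel": [0.01,0,0],"dr": [0,0,0]},{"travel": [0.01,0,0],"dr": [0,0,0]},{"travel": [0.01,0,0.03],"dr": [0,0,0]},{"travel": [0.01,0,0.08],"dr": [0,0,0]},{"travel": [0.01,0,0.12],"dr": [0,0,0]},{"travel": [0.01,0,0.14],"dr": [0,0,0]},{"travel": [0.01,0,0.15],"dr": [0,0,0]},{"travel": [0.01,0,0.16],"dr": [0,0,0]}]' --hand 0

```text
clock: 29.95
eef_pos: [526.1, -210.2, 160.0]
ee_rot: [-1.813, -2.565, 0.0]
ft_force: [-0.3, 0.3, -0.6]
opening: 0.5
grasp_force: 0.0
```

play_rows --moves '[{"travel": [0,0,0.01],"dr": [0,0,0]},{"travel": [0,0,0.02],"dr": [0,0,0]},{"travel": [0,0,0.03],"dr": [0,0,0]},{"travel": [0,0,0.04],"dr": [0,0,0]},{"travel": [0,0,0.05],"dr": [0,0,0]}]'

```text
clock: 30.37
eef_pos: [526.5, -210.6, 153.7]
ee_rot: [1.813, 2.564, 0.0]
ft_force: [-1.3, 0.3, 3.1]
opening: 0.2
grasp_force: 1.5
```

play_rows --moves '[{"travel": [0,0,0.01],"dr": [0,0,0]},{"travel": [0,0,0.02],"dr": [0,0,0]},{"travel": [0,0,0.03],"dr": [0,0,0]},{"travel": [0,0,0.04],"dr": [0,0,0]},{"travel": [0,0,0.05],"dr": [0,0,0]}]'

```text
clock: 30.78
eef_pos: [526.4, -210.3, 145.6]
ee_rot: [1.813, 2.565, 0.0]
ft_force: [-0.0, 0.0, 3.9]
opening: 0.5
grasp_force: 1.7
```

```bash
python3 mv.py did 0.01 0 0.16 0; python3 mv.py did 0 0 0.1 0
```

```text
cmd [ 526.27 -210.29  160.53] yaw 19.5
cmd [ 526.27 -210.29  145.53] yaw 19.5
```

play_rows --moves '[{"travel": [0,0,0.01],"dr": [0,0,0]},{"travel": [0,0,0.02],"dr": [0,0,0]},{"travel": [0,0,0.03],"dr": [0,0,0]},{"travel": [0,0,0.04],"dr": [0,0,0]},{"travel": [0,0,0.047],"dr": [0,0,0]}]'

```text
clock: 31.2
eef_pos: [526.4, -210.2, 138.3]
ee_rot: [1.813, 2.566, 0.0]
ft_force: [0.3, 0.3, 3.7]
opening: 0.3
grasp_force: 1.8
```

play_rows --moves '[{"travel": [0,0,0.007],"dr": [0,0,0]},{"travel": [0,0,0.014],"dr": [0,0,0]},{"travel": [0,0,0.014],"dr": [0,0,0]}]'

```text
clock: 31.45
eef_pos: [525.7, -210.1, 135.1]
ee_rot: [-1.812, -2.564, 0.001]
ft_force: [-0.4, -0.3, 0.7]
opening: 0.5
grasp_force: 0.0
```

play_rows --moves '[{"travel": [0,0,0.007],"dr": [0,0,0]},{"travel": [0,0,0.013],"dr": [0,0,0]},{"travel": [0,0,0.013],"dr": [0,0,0]}]'

```text
clock: 31.7
eef_pos: [526.0, -210.4, 134.8]
ee_rot: [-1.813, -2.565, 0.001]
ft_force: [-2.1, -0.6, 3.9]
opening: 0.5
grasp_force: 1.9
```

```bash
python3 mv.py did 0 0 0.074 0
```

```text
cmd [ 526.27 -210.29  134.43] yaw 19.5
```

The force vanished below 137 (contact 0 at 135.1), which is where the button should pop, and the stem now rests on the floor at 134.8. One light press, then retreat.

play_rows --moves '[{"travel": [0,0,0.005],"dr": [0,0,0]},{"travel": [0,0,0.005],"dr": [0,0,0]}]'

```text
clock: 31.87
eef_pos: [526.1, -210.4, 134.8]
ee_rot: [1.813, 2.565, -0.0]
ft_force: [-2.7, -0.0, 7.0]
opening: 0.4
grasp_force: 3.4
```

play_rows --moves '[{"travel": [0,0,-0.05],"dr": [0,0,0]},{"travel": [0,0,-0.2],"dr": [0,0,0]},{"travel": [0,0,-0.4],"dr": [0,0,0]},{"travel": [0,0,-0.6],"dr": [0,0,0]},{"travel": [0,-0.25,-0.6],"dr": [0,0,0]},{"travel": [0,-0.5,-0.6],"dr": [0,0,0]},{"travel": [0,-0.75,-0.6],"dr": [0,0,0]},{"travel": [0,-0.9,-0.6],"dr": [0,0,0]},{"travel": [0,-0.9,-0.6],"dr": [0,0,0]},{"travel": [0,-0.9,-0.6],"dr": [0,0,0]}]'

```text
clock: 32.7
eef_pos: [398.6, -255.8, 224.1]
ee_rot: [1.815, 2.563, 0.0]
ft_force: [-0.2, -0.6, 0.4]
opening: 0.9
grasp_force: 0.0
```

```bash
python3 - <<'E'
from h import *
s=cam('side');t=cam('top')
b=s['color'].astype(int); m=(b.min(2)>170); v,u=np.nonzero(m); k=(abs(u-367)<10)&(v>122)&(v<160); print(u[k].mean(),v[k].mean(),k.sum(),v[k].min(),v[k].max())
def z(i,x,y,w,hh,k): return cv2.resize(i[y:y+hh,x:x+w],(w*k,hh*k),interpolation=cv2.INTER_CUBIC)
cv2.imwrite('pics/a6.png',np.hstack([z(s['color'],345,125,45,60,8),z(t['color'],360,200,45,60,8)]))
E
```

```text
366.5 141.3448275862069 58 137 147
```

View pics/a6.png

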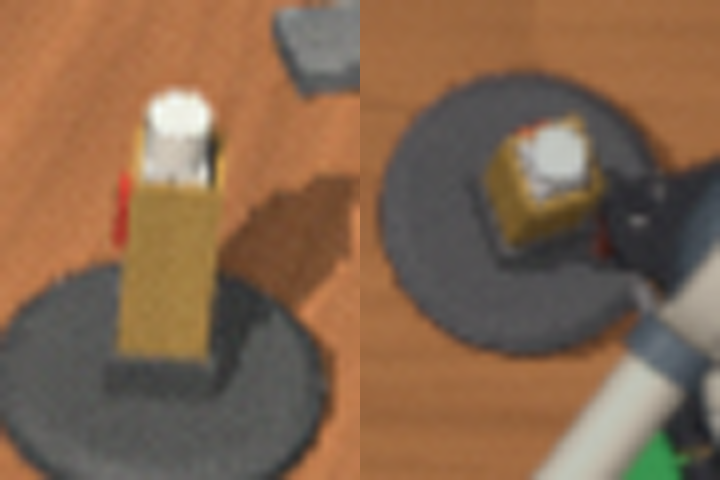

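The side crop shows the red button sticking out of the tube's left (+x) face at about (122,210), with the stem home and upright. I'll hand it in.

```bash
python3 -c "
from cell import env
print(env.hand_in())"
```

```text
the job is handed in; nothing more can be done
None
```

The stem is fully home in the lamp foot with its red button out through the latch hole, and the job is handed in; it took a second insertion, because I first faced the button to a side with no hole.

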